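# Square up a row of cartons in the ratchet press, then wind it back

### The arm

A 6-joint arm with a two-finger parallel gripper is mounted at the origin on the work surface. World frame = base frame: x ahead of the robot, y to its left, z up, the work surface at z = 0. Lengths are in m, angles in degrees, forces in N, time in s.
With the tool pointing down it reaches from about 0.4 to 0.825 m from the base axis. Payload 7 kg.
Tool frame: the origin (TCP) lies midway between the tips of the shut fingers; the grasp point (between the pads) lies 19 mm behind it; z points along the fingers, y is the line along which they close (so a half turn about z gives the same grasp; the last joint's range is limited). The gripper opens to 88 mm and grips with 3 to 60 N. Pads are 19 mm wide; open, the fingers measure 130 mm over their backs; the gripper's body (78 mm by 193 mm) begins 47 mm behind the grasp point.
Start: joints at [-51.159, 20.546, 0.682, 0, -70.136, -16.507], TCP at [0.256, -0.624, 0.227] pointing down, gripper open.
Joint ranges: [-176.03, 176.03], [-82.01, 121.73], [-58.28, 71.71], [-173.87, 95.51], [-174.79, -0.11], [-173.66, 173.66]. Speed limits (degrees/s): [136.94, 136.94, 172.46, 180, 180, 180].

### API

Orientations are given as [roll, pitch, yaw] about the fixed x, y, z axes, in that order (R = Rz(yaw) Ry(pitch) Rx(roll)).
In Python, from plant import ctrl gives the robot as it stands. The module is installed in compiled form; this text tells all that it offers.
- The arm moves only by the tool send_rows, never from a script. Its argument "plan" is a list that holds one entry, the list of rows, each a list of 6 numbers: the shift along the tool's x, y, z in shares of 50 cm (1.0 is 50 cm), then the turn, a rotation vector about the tool's x, y, z in normalised numbers (1 is 180 degrees). A call has 1 to 8 rows; each row is the pose to reach, as a shift and turn from the pose commanded when the call began, along the tool's axes at that moment; what a row does not reach only later rows make up. A row lasts 1/12 s, in which the tool goes at most 41.7 mm and 7.16 degrees, less where a joint would pass 70% of its speed; a pose out of reach is approached as far as the arm can. A shift or turn number past 1, either way, is cut back to 1. A call with a gripper value outside its range is refused whole. "fingers" is the opening, from 0 (shut) to 1 (fully open), set as the call begins (left out, the last holds). The fingers move at their own pace and stop on an object; the grip force is fixed at half the most. Time passes only in rows, so rows that repeat a pose let the fingers close. It gives the time, the measured TCP pose, the force, the opening and the grip force at its end, in the units of the state.
- ctrl.get_obs(): the state, without advancing time (a new reading comes with each control period).
- ctrl.snapshot(name): name is "scene" or "top" or "wrist"; returns a dict with "img" (400x640x3 uint8, red, green, blue), "K" (3x3 intrinsics, pixels), "pose" (4x4, takes a point from camera to world coordinates). Camera axes: x right, y down, z forward; pixel columns grow to the right and rows downward; lengths in m; the calibration is good to about 2 mm. A picture is of the moment at which its call begins. There is no depth.
- ctrl.close_job(): hands the job in; it is judged then, once.
The state is a dict: "clock": time; "joint_pos": joint angles; "qvel": joint speeds; "tau": joint torques, N m; "tool_pos": TCP position; "orientation": TCP orientation; "force": force on the tool from outside, world axes, zero at the start; "moment": the same for the moment, N m; "opening": finger opening in m; "gripper_force": force on a finger pad.
Only numpy, scipy, OpenCV 4.12 (cv2) and the standard library are available. Lean on these libraries where they do the work, as an engineer would, in place of code of your own. Each camera call takes 0.05 s, during which the arm holds its last target. There are 200 camera calls.

### The job

Wind the ratchet knob forward (clockwise), click by click, until its follower squeezes the three cartons tight against the end stop, and take your hand off so that the pawl holds the row pressed, by itself, with 8 to 22 N for a second; cartons crush above 25 N, so feel for the load. Then flip the pawl right over, out of the teeth, wind the knob all the way back to its home stop and leave it so, with the cartons standing in a tight row. Work only the knob and the pawl, never force the knob back against a pawl that is in the teeth, and do not touch the cartons or the follower, and leave the things round about where they are.

Things in the scene. Friction and masses are not known exactly. Their poses are not given: they have to be found in the camera images.
- press: Aluminium bed 130 x 420 x 12 mm fixed to the bench, gear housing 100 x 100 mm at one end, top at z = 40 mm. Origin on the bench under the vertical knob axis; +y runs along the row of cartons (bed from y = -130 to 290 mm), the pawl is on the -y side. Guide rails flank the row; an upright end stop closes it, its place along the bed differs every time.
- follower: Steel plate 58 mm wide, top 60 mm above the bench, that pushes the row along +y. Origin NOT on it: the front face is 75 mm further along +y, the origin is at bench height on the press's y axis. Driven 12 mm per rad of knob, through a spring of 1.6 N per mm that gives only once the row is tight, 12 to 22 mm from the knob's home.
- knob_grip (a point): Where to grip the knob, on its axis, 98 mm above the bench: black upright bar 52 x 16 mm, z 72 to 108 mm, over a toothed wheel of 45 mm radius (top z = 55 mm). Site x runs along the bar, at joint 0 along the press's x. Torque: 0.012 N m per N of squeeze, +-0.02 N m dry friction (which helps to hold at rest), 0.04 N m per rad/s drag. Only the pawl is within 70 mm, above z = 62 mm.
- knob (a joint): Knob angle, rad: 0 at the home stop, grows clockwise seen from above, moving the follower to the row; far stop 3.4. 12 teeth: the pawl drops in behind a tooth at about 0.46 and each 0.524 after (0.987, 1.511, 2.034, 2.558, 3.081); let go, a loaded knob runs back to the last of these. A click is 6.3 mm, 10 N once the row is tight. Starts at 0 to 0.25.
- pawl (a joint): Pawl angle, rad: about 0 down in the teeth (up to 0.2 riding over a tooth), grows as it is lifted and flipped towards the press's -y, 1.6 thrown right back. It falls in by its weight; pushed past about 0.8 it falls over and stays thrown back. Starts down.
- pawl_handle (a point): Top of the upright pawl handle, 12 (x) by 8 mm (y), 59 mm above the hinge when down. Steel L, 150 g, on a level hinge along the press's x at y = -88, z = 66 mm, with a level arm 54 mm long, 12 x 8 mm, to the teeth. Cheeks by the hinge reach z = 72 mm. Push it over with the fingertips from the knob side to -y, or pinch it; under load it drags, a few N at the handle.
- carton1: Cardboard carton 60 (x) x 40 (y) x 70 mm (z), about 180 g, loose on the bed, the one nearest the end stop. Origin at the centre of its underside, 12 mm above the bench; y along the row.
- carton2: The same carton, the middle one.
- carton3: The same carton, the one nearest the follower.
- clear_tub: Clear open plastic tub 110 x 200 x 80 mm on a white board. Origin at the centre of its underside. Bystander.
- white_bowl: White bowl, 130 mm wide, 60 mm high. Bystander.
- scraper: Spatula lying on the bench. Bystander.
Things that resemble listed ones, but are neither listed nor needed, are in the scene too. What is shaped like the carton3 but blue or orange is not meant. What is shaped like the carton1 but turquoise is not meant.

How it is judged (in metres and radians):
On the way, in this order (a step that is already met when the one before it is completed fails the run):
1. the pawl, down in the teeth, holds the row pressed with at least 6.5 N, the hand being off (contact force between follower and carton3 above 6.5 N and value of joint pawl below 0.3 rad and contact force between the fingers and anything else below 0.2 N), for 0.5 s.
2. the pawl is flipped over, out of the teeth (value of joint pawl above 1.3 rad), for 0.2 s.
At the end, for the whole second after the job is handed in: The knob is home (below 0.12 rad) and still, the pawl is thrown back (above 1.3 rad), and the three cartons stand upright and at rest in a tight row, neighbours' centres less than 41.5 mm apart (40 mm is touching) (value of joint knob below 0.12 rad and value of joint pawl above 1.3 rad and horizontal distance between carton1 and carton2 below 0.0415 m and horizontal distance between carton2 and carton3 below 0.0415 m and angle between each of carton1, carton2, carton3's own z axis and vertical below 0.1 rad and linear speed of each of carton1, carton2, carton3 below 0.02 m/s and velocity of joint knob below 0.1 rad/s).
It fails at once if the cartons are crushed: the follower presses with more than 27 N (contact force between follower and carton3 above 27 N).
It fails at once if the pawl is overloaded by forcing the knob back against it (more than 40 N) (contact force between pawl and knob above 40 N).
It fails at once if the robot touches the cartons or the follower (contact force between any of the arm, the fingers and carton1 above 1 N or contact force between any of the arm, the fingers and carton2 above 1 N or contact force between any of the arm, the fingers and carton3 above 1 N or contact force between any of the arm, the fingers and follower above 1 N).
It fails at once if a thing round about is shifted by more than 20 mm (distance of any of clear_tub, white_bowl, scraper from where it was at the start of the episode above 0.02 m).
It also fails if it takes over 72 s, if anything falls off the work surface, if the arm or the gripper's body presses on something with over 40 N, if the wrist force passes 120 N, or if a joint passes its speed limit or range.

## Working session

There is one attempt and no reset: what is moved stays moved. The work goes in short steps, Python scripts to look and compute and a tool call to move; the robot and the scene stay as the last step left them, time stands still between calls to the robot, and variables do not carry over. Pictures are saved under pics/ and viewed, at most 10 in all, crops included, and the job is handed in when it is done.

Besides the shell and the picture viewer there is one more tool, called by a JSON object that holds its "method" and its "body". send_rows: Moves the arm, as the interface text tells. Its arguments: {"type":"object","properties":{"plan":{"type":"array","items":{"type":"array","items":{"type":"array","items":{"type":"number"}}}},"fingers":{"type":"number"}},"required":["plan"]}

```bash
mkdir -p pics; python3 - <<'E'
from plant import ctrl
import cv2,pickle
d={}
for n in("scene","top"):
    s=ctrl.snapshot(n);d[n]=s
    cv2.imwrite(f"pics/{n}0.png",s["img"][:,:,::-1]);print(n,s["K"].tolist(),s["pose"].round(4).tolist())
pickle.dump(d,open("s0.pkl","wb"))
print(ctrl.get_obs())
E
```

```text
scene [[395.05993397644113, 0.0, 314.76420719489136], [0.0, 395.05993397644113, 197.63556508885605], [0.0, 0.0, 1.0]] [[0.7241, 0.5622, -0.3995, 0.8973], [0.6894, -0.5757, 0.4396, -0.4907], [0.0172, -0.5937, -0.8045, 0.8115], [0.0, 0.0, 0.0, 1.0]]
top [[380.4747404178528, 0.0, 323.0066552731547], [0.0, 380.4747404178528, 200.935570994567], [0.0, 0.0, 1.0]] [[-0.0295, -0.998, 0.0564, 0.4582], [-0.9996, 0.0292, -0.0063, -0.1008], [0.0046, -0.0566, -0.9984, 1.0086], [0.0, 0.0, 0.0, 1.0]]
{'clock': 0.1, 'joint_pos': array([-5.11584478e+01,  2.05854872e+01,  6.40645817e-01, -1.90058814e-02,
       -7.01368305e+01, -1.65060780e+01]), 'qvel': array([-0.04049647, -0.10723382,  0.1751258 ,  0.10620872, -0.09302193,
       -0.14238953]), 'tau': array([-1.55629525e-03, -5.84161663e+01,  2.93749702e+01,  7.01544374e+00,
        1.01259223e-02, -6.89319177e-05]), 'tool_pos': array([ 0.25632893, -0.62396655,  0.22574554]), 'orientation': array([ 1.79916617e+02, -6.07498382e-03, -1.57670992e+02]), 'force': array([ 0.17808941, -0.84700658,  0.17989895]), 'moment': array([ 0.01894166, -0.02339251,  0.02390276]), 'gripper_force': 0.0, 'opening': 0.08762738353123517}
```

View pics/scene0.png

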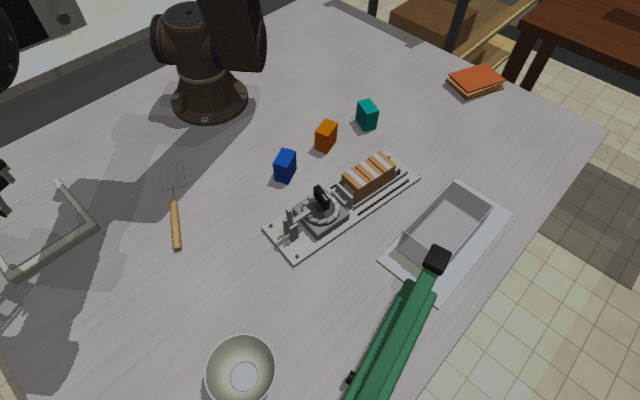

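View pics/top0.png

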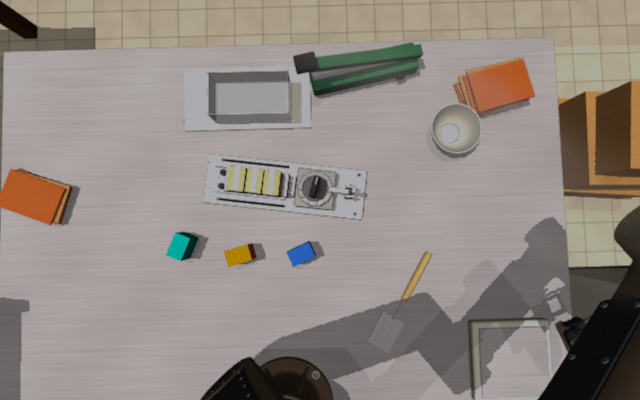

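The top view shows the press centred near (285,187), with the knob at about (316,187), the pawl at about (350,191), and cartons at 228–282. In the scene view the knob is near (321,198). I'll enlarge both crops to pick accurate points.

```bash
python3 - <<'E'
import cv2,numpy as np
a=cv2.imread("pics/top0.png")[145:225,195:375];b=cv2.imread("pics/scene0.png")[145:270,255:430]
a=cv2.resize(a,None,fx=4.4,fy=4.4,interpolation=cv2.INTER_CUBIC)
b=cv2.resize(b,(0,0),fx=1.9,fy=1.9,interpolation=cv2.INTER_CUBIC)
o=np.zeros((a.shape[0]+b.shape[0],800,3),np.uint8);o[:a.shape[0],:a.shape[1]]=a;o[a.shape[0]:,:b.shape[1]]=b
print(o.shape,a.shape);cv2.imwrite("pics/crop.png",o)
E
```

```text
(590, 800, 3) (352, 792, 3)
```

View pics/crop.png

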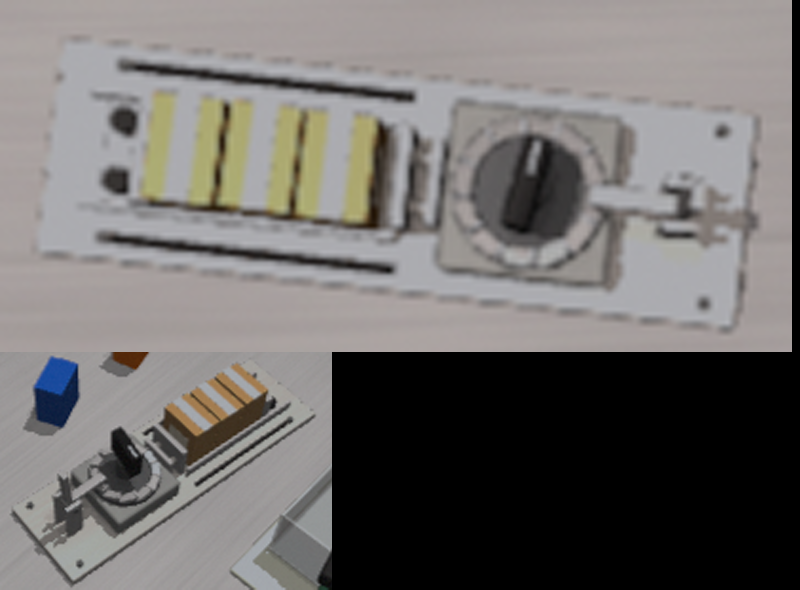

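The crop shows the bed corners at (62,40), (757,115), (735,328) and (38,250), and the knob bar running from about (540,140) to (517,228). I'll fit the press pose to these.

```bash
cat > h.py <<'E'
import numpy as np,pickle
def ray(s,uv,z):
    d=s["pose"][:3,:3]@np.linalg.solve(s["K"],[*uv,1]);o=s["pose"][:3,3];return (o+d*(z-o[2])/d[2])[:2]
def proj(s,p):
    P=s["pose"];c=P[:3,:3].T@(np.array(p)-P[:3,3]);q=s["K"]@c;return q[:2]/q[2]
def top(c): return [195+(c[0]+.5)/4.4-.5,145+(c[1]+.5)/4.4-.5]
def scn(c): return [255+(c[0]+.5)/1.9-.5,145+(c[1]-352+.5)/1.9-.5]
E
python3 - <<'E'
from h import *
from scipy.optimize import least_squares
d=pickle.load(open("s0.pkl","rb"));t=d["top"];s=d["scene"]
M=np.array([[65,290],[65,-130],[-65,-130],[-65,290]])/1e3
W=np.array([ray(t,top(c),.012) for c in[(62,40),(757,115),(735,328),(38,250)]])
Ws=np.array([ray(s,scn(c),.012) for c in[(73,582),(12,511)]]) # -y corners in scene: +x, -x
R=lambda a:np.array([[np.cos(a),-np.sin(a)],[np.sin(a),np.cos(a)]])
f=lambda p,W,M:((M@R(p[2]).T+p[:2])-W).ravel()
r=least_squares(f,[.5,-.1,0],args=(W,M));print(r.x,np.degrees(r.x[2]),r.fun*1e3)
print("scene resid mm",f(r.x,Ws,M[1:3])*1e3)
A=np.array([ray(t,top(c),.108) for c in[(540,137),(515,230)]]);print("bar",A,A.mean(0),np.degrees(np.arctan2(*(A[0]-A[1])[::-1])), np.linalg.norm(A[0]-A[1]))
loc=lambda w:R(r.x[2]).T@(w-r.x[:2])
print("bar local",loc(A.mean(0)))
print("handle",r.x[:2]+R(r.x[2])@[0,-.088])
for n,c,z in(("foll front",(384,180),.06),("c3 back",(372,180),.082),("c1 front",(147,150),.082)):print(n,loc(ray(t,top(c),z)))
E
```

```text
[ 0.54529025 -0.08773974 -0.13834208] -7.926417099381197 [ 1.51451996 -0.18003929  0.86820495 -0.98280419 -0.85058058 -0.73832083
 -1.53214433  1.90116431]
scene resid mm [-4.4104761  -1.26597148 -8.8489427   1.03267546]
bar [[ 0.56952448 -0.09476262]
 [ 0.51953121 -0.07984625]] [ 0.54452784 -0.08730444] -16.613401673885683 0.05217111180463875
bar local [-0.00081515  0.00032601]
handle [ 0.53315494 -0.17489899]
foll front [-0.00331147  0.08299633]
c3 back [-0.00591943  0.08711388]
c1 front [-0.00292143  0.21323675]
```

```bash
cat > go.py <<'E'
# usage: go.py x y z yaw  -> shift (cm) and rotvec (deg) in tool axes
import sys,numpy as np
from scipy.spatial.transform import Rotation as Ro
from plant import ctrl
o=ctrl.get_obs();R=Ro.from_euler("xyz",o["orientation"],degrees=True)
x,y,z,yw=map(float,sys.argv[1:5])
T=Ro.from_euler("xyz",[180,0,yw],degrees=True)
print("now",o["clock"],o["tool_pos"].round(4),o["orientation"].round(2),"q",o["joint_pos"].round(1))
print("cm",(R.inv().apply(np.array([x,y,z])-o["tool_pos"])*100).round(2),"deg",(R.inv()*T).as_rotvec(degrees=True).round(2))
E
python3 go.py .545 -.0875 .2 -16.6
```

```text
now 0.1 [ 0.2563 -0.624   0.2257] [ 1.7992e+02 -1.0000e-02 -1.5767e+02] q [-51.2  20.6   0.6  -0.  -70.1 -16.5]
cm [-47.08  38.65   2.63] deg [ 4.0000e-02  1.0000e-01 -1.4107e+02]
```

The rows are not in the units I measure in: shifts go in shares of 50 cm and turns go in shares of 180 degrees. I convert before sending: -47.1 cm / 50 = -0.942, 38.65 cm / 50 = 0.773, -141 degrees / 180 = -0.7833.

{"method": "send_rows", "body": {"plan": [[[-0.942,0.773,0,0,0,-0.7833],[-0.942,0.773,0,0,0,-0.7833],[-0.942,0.773,0,0,0,-0.7833],[-0.942,0.773,0,0,0,-0.7833],[-0.942,0.773,0,0,0,-0.7833],[-0.942,0.773,0,0,0,-0.7833],[-0.942,0.773,0,0,0,-0.7833],[-0.942,0.773,0,0,0,-0.7833]]], "fingers": 0.45}}

```text
clock: 0.77
tool_pos: [0.4148, -0.3289, 0.2264]
orientation: [180.0, 0.0, -100.0]
force: [0.8, -0.6, 0.7]
opening: 0.0414
gripper_force: 0.0
```

```bash
python3 go.py .545 -.0875 .2 -16.6
```

```text
now 0.7667 [ 0.4148 -0.3289  0.2264] [ 1.7999e+02  1.0000e-02 -1.0003e+02] q [-17.2   6.8 -17.6  -0.  -65.6   7.2]
cm [-26.04  -8.62   2.65] deg [ 0.000e+00  1.000e-02 -8.343e+01]
```

To row units: -26 cm / 50 = -0.52, -8.6 cm / 50 = -0.172, -83.4 degrees / 180 = -0.4633.

{"method": "send_rows", "body": {"plan": [[[-0.52,-0.172,0,0,0,-0.4633],[-0.52,-0.172,0,0,0,-0.4633],[-0.52,-0.172,0,0,0,-0.4633],[-0.52,-0.172,0,0,0,-0.4633],[-0.52,-0.172,0,0,0,-0.4633],[-0.52,-0.172,0,0,0,-0.4633],[-0.52,-0.172,0,0,0,-0.4633],[-0.52,-0.172,0,0,0,-0.4633]]]}}

```text
clock: 1.43
tool_pos: [0.5478, -0.0868, 0.226]
orientation: [-180.0, 0.0, -42.5]
force: [0.0, -0.3, 0.2]
opening: 0.0393
gripper_force: 0.0
```

```bash
python3 go.py .545 -.0875 .16 -16.6
```

```text
now 1.4333 [ 0.5478 -0.0868  0.226 ] [-1.80e+02  2.00e-02 -4.25e+01] q [ 11.2   9.3 -14.7  -0.  -66.   36.3]
cm [-0.15  0.24  6.6 ] deg [-1.00e-02  1.00e-02 -2.59e+01]
```

To row units: 6.6 cm / 50 = 0.132, 0.24 cm / 50 = 0.0048, -25.9 degrees / 180 = -0.1439.

{"method": "send_rows", "body": {"plan": [[[-0.003,0.0048,0.132,0,0,-0.1439],[-0.003,0.0048,0.132,0,0,-0.1439],[-0.003,0.0048,0.132,0,0,-0.1439],[-0.003,0.0048,0.132,0,0,-0.1439],[-0.003,0.0048,0.132,0,0,-0.1439],[-0.003,0.0048,0.132,0,0,-0.1439]]]}}

```text
clock: 1.93
tool_pos: [0.5431, -0.0913, 0.1604]
orientation: [180.0, 0.0, -17.3]
force: [-0.5, -0.2, -0.5]
opening: 0.0398
gripper_force: 0.0
```

```bash
python3 - <<'E'
from plant import ctrl
from h import *
import cv2
s=ctrl.snapshot("wrist");im=s["img"][:,:,::-1].copy()
pickle.dump(s,open("w1.pkl","wb"))
for p in([.545,-.0875,.108],[.5695,-.0948,.108],[.5195,-.0798,.108],[.533,-.175,.125]):
    q=proj(s,p);print(q);cv2.circle(im,tuple(int(v) for v in q),4,(0,0,255),1)
cv2.imwrite("pics/w1.png",im)
E
python3 go.py .545 -.0875 .081 -16.6
```

```text
[302.67538374 220.38409797]
[301.85568697 179.95367191]
[303.32379148 259.92798165]
[456.99980754 205.49661032]
now 1.9833 [ 0.5432 -0.0913  0.1606] [-179.99   -0.    -17.35] q [ 10.8  12.  -20.4  -0.  -57.6  61.8]
cm [ 0.06 -0.41  7.96] deg [-0.01 -0.   -0.75]
```

View pics/w1.png

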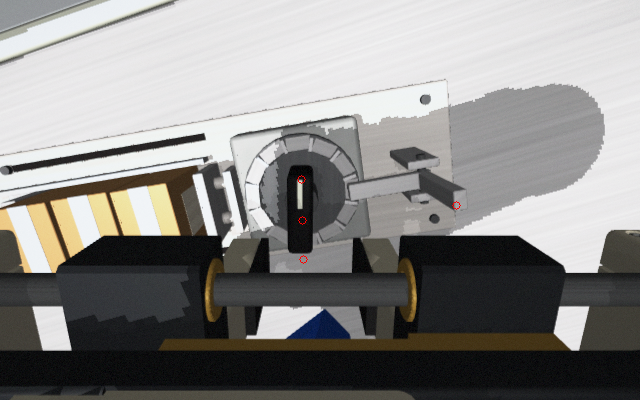

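The wrist view shows the bar top spanning about (300,166)–(300,246), roughly 13 px further +x than predicted. The handle top, at (460,193), is off by the same amount. I'll check all three cameras against each other.

```bash
python3 - <<'E'
from plant import ctrl
from h import *
import cv2
w=pickle.load(open("w1.pkl","rb"));d=pickle.load(open("s0.pkl","rb"))
for n,c,z in(("corner+x-y",(447,80),.012),("hole+x",(425,99),.012),("bar far end",(300,166),.108),("bar L",(289,190),.108),("bar R",(312,190),.108),("handle",(460,196),.125)):print(n,ray(w,c,z))
print("scene bar top centre", ray(d["scene"],(321,193),.108))
o=ctrl.get_obs();tp=o["tool_pos"];print(w["pose"].round(4).tolist(),tp)
f=1
outs=[]
for n in("top","scene"):
    s=ctrl.snapshot(n);pickle.dump(s,open(n+"1.pkl","wb"));im=s["img"][:,:,::-1].copy()
    pts=[proj(s,p) for p in([.545,-.0877,.108],[.533,-.175,.125],tp)]
    c=proj(s,[.545,-.0877,.108]).astype(int);x0,y0=c[0]-50,c[1]-35
    cr=cv2.resize(im[y0:y0+70,x0:x0+100],None,fx=4,fy=4,interpolation=cv2.INTER_CUBIC)
    print(n,x0,y0,[p.round(1) for p in pts])
    for p in pts:cv2.circle(cr,(int((p[0]-x0)*4+1.5),int((p[1]-y0)*4+1.5)),3,(0,0,255),1)
    outs.append(cr)
cv2.imwrite("pics/c2.png",np.hstack(outs))
E
```

```text
corner+x-y [ 0.59352193 -0.22373229]
hole+x [ 0.58430927 -0.20350793]
bar far end [ 0.57788477 -0.09632617]
bar L [ 0.56590853 -0.08550831]
bar R [ 0.56176367 -0.09875347]
handle [ 0.53795536 -0.17766575]
scene bar top centre [ 0.54908794 -0.08717914]
[[-0.2984, -0.919, -0.2576, 0.6129], [-0.9544, 0.2876, 0.0795, -0.1135], [0.001, 0.2696, -0.963, 0.3184], [0.0, 0.0, 0.0, 1.0]] [ 0.54317464 -0.09128026  0.16060922]
top 264 151 [array([314.7, 186.1]), array([352.1, 189.4]), array([315.9, 184.6])]
scene 269 157 [array([319.5, 192.1]), array([287.4, 207.6]), array([318.4, 177.6])]
```

View pics/c2.png

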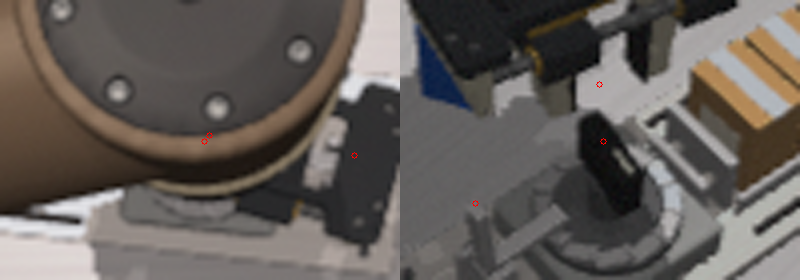

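Averaging the three cameras puts the knob axis at about (0.549, −0.088), with the bar yaw at about −17.3°. Next I descend and grip.

```bash
python3 go.py .549 -.088 .081 -17.3; python3 -c "
from plant import ctrl
o=ctrl.get_obs();print(o['force'],o['moment'])"
```

```text
now 2.0833 [ 0.5432 -0.0913  0.1608] [-1.7998e+02 -2.0000e-02 -1.7300e+01] q [ 10.8  12.  -20.4  -0.  -57.6  61.9]
cm [ 0.45 -0.48  7.98] deg [-0.02 -0.02 -0.  ]
[-0.09251556  0.22549075 -0.02580021] [-0.06127068  0.07958818  0.00912121]
```

To row units: 8 cm / 50 = 0.16, 0.45 cm / 50 = 0.009.

{"method": "send_rows", "body": {"plan": [[[0.009,-0.01,0,0,0,0],[0.009,-0.01,0.04,0,0,0],[0.009,-0.01,0.08,0,0,0],[0.009,-0.01,0.12,0,0,0],[0.009,-0.01,0.16,0,0,0],[0.009,-0.01,0.16,0,0,0],[0.009,-0.01,0.16,0,0,0]]]}}

```text
clock: 2.67
tool_pos: [0.5487, -0.0879, 0.0801]
orientation: [179.9, 0.1, -17.2]
force: [-0.1, 0.3, -0.1]
opening: 0.0393
gripper_force: 0.0
```

```bash
python3 go.py .549 -.088 .081 -17.3; python3 -c "
from plant import ctrl
o=ctrl.get_obs();print(o['force'],o['moment'])"
```

```text
now 2.6667 [ 0.5487 -0.0879  0.0801] [ 1.7993e+02  1.0000e-01 -1.7200e+01] q [ 11.1  17.6 -25.1   0.  -47.4  61.7]
cm [ 0.03  0.   -0.09] deg [0.07 0.1  0.1 ]
[-0.11325596  0.29477747 -0.11244428] [-0.08651399  0.11446126 -0.01008021]
```

{"method": "send_rows", "body": {"plan": [[[0,0,0,0,0,0],[0,0,0,0,0,0],[0,0,0,0,0,0],[0,0,0,0,0,0],[0,0,0,0,0,0],[0,0,0,0,0,0]]], "fingers": 0}}

```text
clock: 3.17
tool_pos: [0.55, -0.0867, 0.0817]
orientation: [-179.9, -0.1, -17.2]
force: [-1.1, 6.6, 3.2]
opening: 0.0159
gripper_force: 30.0
```

```bash
cat > ob.py <<'E'
from plant import ctrl
import numpy as np
o=ctrl.get_obs();print(round(o['clock'],2),o['tool_pos'].round(4),o['orientation'].round(1),'F',o['force'].round(2),'M',o['moment'].round(3),'op',round(o['opening'],4),round(o['gripper_force'],1))
E
python3 ob.py
```

```text
3.17 [ 0.55   -0.0867  0.0817] [-1.799e+02 -1.000e-01 -1.720e+01] F [-1.15  6.64  3.18] M [ 2.364  0.408 -0.017] op 0.0159 30.0
```

To row units: -0.13 cm / 50 = -0.0026, 40 degrees / 180 = 0.2222.

{"method": "send_rows", "body": {"plan": [[[0,-0.0026,0,0,0,0.0278],[0,-0.0026,0,0,0,0.0556],[0,-0.0026,0,0,0,0.0889],[0,-0.0026,0,0,0,0.1222],[0,-0.0026,0,0,0,0.1556],[0,-0.0026,0,0,0,0.1889],[0,-0.0026,0,0,0,0.2222],[0,-0.0026,0,0,0,0.2222]]]}}

```text
clock: 3.83
tool_pos: [0.549, -0.0876, 0.0816]
orientation: [180.0, -0.1, -57.6]
force: [-1.5, -4.2, 4.7]
opening: 0.0158
gripper_force: 30.0
```

```bash
python3 ob.py
```

```text
3.83 [ 0.549  -0.0876  0.0816] [ 1.80e+02 -1.00e-01 -5.76e+01] F [-1.46 -4.2   4.67] M [-1.743  0.981 -0.037] op 0.0158 30.0
```

To row units: 41 degrees / 180 = 0.2278.

{"method": "send_rows", "body": {"plan": [[[0,0,0,0,0,0.0278],[0,0,0,0,0,0.0611],[0,0,0,0,0,0.0944],[0,0,0,0,0,0.1278],[0,0,0,0,0,0.1611],[0,0,0,0,0,0.1944],[0,0,0,0,0,0.2278],[0,0,0,0,0,0.2278]]]}}

```text
clock: 4.5
tool_pos: [0.5477, -0.0878, 0.0816]
orientation: [179.9, -0.1, -98.6]
force: [-7.0, -5.2, 9.1]
opening: 0.0153
gripper_force: 30.0
```

```bash
python3 ob.py
```

```text
4.5 [ 0.5477 -0.0878  0.0816] [ 1.799e+02 -1.000e-01 -9.860e+01] F [-7.03 -5.19  9.15] M [-1.613  2.539 -0.009] op 0.0153 30.0
```

To row units: -0.1 cm / 50 = -0.002, 0.08 cm / 50 = 0.0016, 30 degrees / 180 = 0.1667.

{"method": "send_rows", "body": {"plan": [[[0.0016,0.002,-0.002,0,0,0.0167],[0.0016,0.002,-0.002,0,0,0.0444],[0.0016,0.002,-0.002,0,0,0.0722],[0.0016,0.002,-0.002,0,0,0.1],[0.0016,0.002,-0.002,0,0,0.1278],[0.0016,0.002,-0.002,0,0,0.1556],[0.0016,0.002,-0.002,0,0,0.1667],[0.0016,0.002,-0.002,0,0,0.1667]]]}}

```text
clock: 5.17
tool_pos: [0.5467, -0.0875, 0.0816]
orientation: [179.9, -0.1, -128.3]
force: [-5.5, -0.6, 2.1]
opening: 0.0158
gripper_force: 30.0
```

```bash
python3 ob.py
```

```text
5.17 [ 0.5467 -0.0875  0.0816] [ 1.799e+02 -1.000e-01 -1.283e+02] F [-5.49 -0.6   2.13] M [0.087 2.1   0.11 ] op 0.0158 30.0
```

To row units: 14 degrees / 180 = 0.0778.

{"method": "send_rows", "body": {"plan": [[[0,0,0,0,0,0.0167],[0,0,0,0,0,0.0333],[0,0,0,0,0,0.0556],[0,0,0,0,0,0.0778],[0,0,0,0,0,0.0778],[0,0,0,0,0,0.0778]]]}}

```text
clock: 5.67
tool_pos: [0.5463, -0.0872, 0.0816]
orientation: [179.9, -0.1, -142.1]
force: [-8.2, 2.5, 4.6]
opening: 0.016
gripper_force: 30.0
```

```bash
python3 ob.py
```

```text
5.67 [ 0.5463 -0.0872  0.0816] [ 1.799e+02 -1.000e-01 -1.421e+02] F [-8.17  2.52  4.64] M [0.955 2.684 0.184] op 0.016 30.0
```

Load at 2.34 rad is about 16 N. The tooth at 2.034 should therefore hold about 10 N, which is in band. The next tooth could reach 22 N, so I ease back by hand to just above 2.034 and release there.

To row units: -14.5 degrees / 180 = -0.0806.

{"method": "send_rows", "body": {"plan": [[[0,0,0,0,0,-0.0167],[0,0,0,0,0,-0.0389],[0,0,0,0,0,-0.0611],[0,0,0,0,0,-0.0806],[0,0,0,0,0,-0.0806],[0,0,0,0,0,-0.0806]]]}}

```text
clock: 6.17
tool_pos: [0.5467, -0.0875, 0.0816]
orientation: [179.9, -0.1, -127.6]
force: [-5.3, -0.6, 3.7]
opening: 0.016
gripper_force: 30.0
```

```bash
python3 ob.py
```

```text
6.17 [ 0.5467 -0.0875  0.0816] [ 1.799e+02 -1.000e-01 -1.276e+02] F [-5.3  -0.6   3.69] M [0.004 2.084 0.193] op 0.016 30.0
```

{"method": "send_rows", "body": {"plan": [[[0,0,0,0,0,0],[0,0,0,0,0,0],[0,0,0,0,0,0],[0,0,0,0,0,0]]]}}

```text
clock: 6.5
tool_pos: [0.5467, -0.0875, 0.0817]
orientation: [179.9, -0.1, -127.6]
force: [-6.9, -0.0, 3.7]
opening: 0.0157
gripper_force: 30.0
```

```bash
python3 ob.py;python3 - <<'E'
from plant import ctrl
import cv2
s=ctrl.snapshot("scene");cv2.imwrite("pics/s3.png",cv2.resize(s["img"][150:240,260:420,::-1],None,fx=5,fy=5,interpolation=cv2.INTER_CUBIC))
E
python3 ob.py
```

```text
6.5 [ 0.5467 -0.0875  0.0817] [ 1.799e+02 -1.000e-01 -1.276e+02] F [-6.89 -0.01  3.69] M [0.025 2.118 0.147] op 0.0157 30.0
6.55 [ 0.5467 -0.0875  0.0817] [ 1.799e+02 -1.000e-01 -1.276e+02] F [-5.37 -0.26  2.75] M [-0.033  2.111  0.173] op 0.0159 30.0
```

View pics/s3.png

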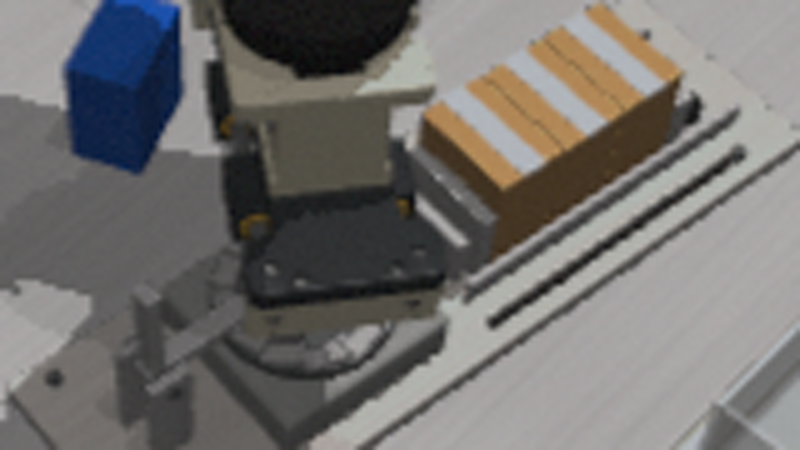

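The row is tight against the stop and the pawl is down. The load reads about 14 N near 2.09 rad, so I release now.

To row units: -10 cm / 50 = -0.2, -7 cm / 50 = -0.14.

{"method": "send_rows", "body": {"plan": [[[0,0,0,0,0,0],[0,0,0,0,0,0],[0,0,0,0,0,0],[0,0,0,0,0,0],[0,0,-0.04,0,0,0],[0,0,-0.08,0,0,0],[0,0,-0.14,0,0,0],[0,0,-0.2,0,0,0]]], "fingers": 0.45}}

```text
clock: 7.22
tool_pos: [0.5479, -0.0873, 0.1823]
orientation: [180.0, -0.0, -127.7]
force: [1.8, -0.8, -0.2]
opening: 0.0393
gripper_force: 0.0
```

{"method": "send_rows", "body": {"plan": [[[0,0,0,0,0,0],[0,0,0,0,0,0],[0,0,0,0,0,0],[0,0,0,0,0,0],[0,0,0,0,0,0],[0,0,0,0,0,0],[0,0,0,0,0,0],[0,0,0,0,0,0]]], "fingers": 0}}

```text
clock: 7.88
tool_pos: [0.5481, -0.0873, 0.1811]
orientation: [180.0, -0.0, -127.7]
force: [-0.6, 0.6, 0.1]
opening: 0.0006
gripper_force: 0.0
```

```bash
python3 ob.py;python3 - <<'E'
from plant import ctrl
import cv2,pickle
from h import *
s=ctrl.snapshot("wrist");pickle.dump(s,open("w2.pkl","wb"))
im=s["img"][:,:,::-1].copy();cv2.imwrite("pics/w4.png",im)
print(s["pose"].round(3).tolist())
E
python3 go.py .547 -.0875 .18 -16.6
```

```text
7.88 [ 0.5481 -0.0873  0.1811] [ 180.    -0.  -127.7] F [-0.6   0.63  0.07] M [ 0.061  0.057 -0.044] op 0.0006 0.0
[[-0.791, 0.589, 0.165, 0.504], [0.612, 0.762, 0.212, -0.145], [-0.0, 0.269, -0.963, 0.339], [0.0, 0.0, 0.0, 1.0]]
now 7.9333 [ 0.5481 -0.0873  0.1812] [ 1.7998e+02 -3.0000e-02 -1.2767e+02] q [ 11.2  11.3 -18.3   0.  -60.4 -48.8]
cm [0.09 0.08 0.12] deg [ 4.0000e-02  0.0000e+00 -1.1107e+02]
```

View pics/w4.png

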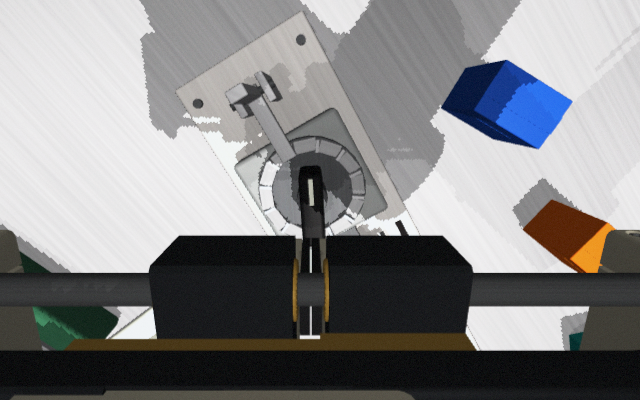

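The wrist view shows the bar at (311,166) downward, and the pawl arm and handle near (240,97), still down. The hand is clear. Now I line up between the knob and the handle with the fingers shut.

```bash
python3 - <<'E'
from h import *
w=pickle.load(open("w2.pkl","rb"))
print("handle top",ray(w,(237,93),.125),"bed hole",ray(w,(198,103),.012),ray(w,(300,40),.012))
E
python3 go.py .5374 -.1524 .18 -97.9
```

```text
handle top [ 0.53535427 -0.17357441] bed hole [ 0.58449766 -0.20305541] [ 0.4819225  -0.18845544]
now 7.9333 [ 0.5481 -0.0873  0.1812] [ 1.7998e+02 -3.0000e-02 -1.2767e+02] q [ 11.2  11.3 -18.3   0.  -60.4 -48.8]
cm [ 5.81 -3.13  0.12] deg [ 3.000e-02 -2.000e-02 -2.977e+01]
```

To row units: 5.8 cm / 50 = 0.116, 5 cm / 50 = 0.1, -30 degrees / 180 = -0.1667.

{"method": "send_rows", "body": {"plan": [[[0.116,-0.062,0,0,0,-0.1667],[0.116,-0.062,0,0,0,-0.1667],[0.116,-0.062,0,0,0,-0.1667],[0.116,-0.062,0,0,0,-0.1667],[0.116,-0.062,0,0,0,-0.1667],[0.116,-0.062,0.06,0,0,-0.1667],[0.116,-0.062,0.1,0,0,-0.1667],[0.116,-0.062,0.1,0,0,-0.1667]]]}}

```text
clock: 8.6
tool_pos: [0.5346, -0.1519, 0.1277]
orientation: [179.6, -0.0, -97.7]
force: [-0.2, 0.1, 0.3]
opening: 0.0003
gripper_force: 0.0
```

```bash
python3 go.py .5374 -.1524 .096 -97.9; python3 ob.py
```

```text
now 8.6 [ 0.5346 -0.1519  0.1277] [ 1.7963e+02 -1.0000e-02 -9.7730e+01] q [  4.3  14.6 -21.8  -0.1 -54.  -12. ]
cm [ 0.01 -0.31  3.16] deg [ 0.37 -0.01  0.17]
8.6 [ 0.5346 -0.1519  0.1277] [179.6  -0.  -97.7] F [-0.16  0.08  0.32] M [0.125 0.246 0.038] op 0.0003 0.0
```

To row units: 3.2 cm / 50 = 0.064, 3 cm / 50 = 0.06.

{"method": "send_rows", "body": {"plan": [[[0,0,0.032,0,0,0],[0,0,0.064,0,0,0],[0,0,0.064,0,0,0],[0.014,0,0.064,0,0,0],[0.024,0,0.064,0,0,0],[0.034,0,0.064,0,0,0],[0.046,0,0.064,0,0,0],[0.06,0,0.064,0,0,0]]]}}

```text
clock: 9.27
tool_pos: [0.5337, -0.1826, 0.1005]
orientation: [-179.9, 0.0, -97.7]
force: [0.4, -0.3, -0.2]
opening: 0.0005
gripper_force: 0.2
```

To row units: 4.6 cm / 50 = 0.092, -4 cm / 50 = -0.08.

{"method": "send_rows", "body": {"plan": [[[0.016,0,0,0,0,0],[0.032,0,0,0,0,0],[0.048,0,0,0,0,0],[0.064,0,0,0,0,0],[0.08,0,0,0,0,0],[0.092,0,0,0,0,0],[0.092,0,0,0,0,0],[0.092,0,-0.08,0,0,0]]]}}

```text
clock: 9.93
tool_pos: [0.5225, -0.2267, 0.1328]
orientation: [179.3, 0.1, -97.8]
force: [0.7, 0.4, -0.9]
opening: 0.0004
gripper_force: 0.0
```

To row units: -6 cm / 50 = -0.12, -4 cm / 50 = -0.08.

{"method": "send_rows", "body": {"plan": [[[0,0,-0.08,0,0,0],[0,0,-0.12,0,0,0],[0,0,-0.12,0,0,0],[0,0,-0.12,0,0,0],[0,0,-0.12,0,0,0]]], "fingers": 0.45}}

```text
clock: 10.35
tool_pos: [0.5267, -0.2271, 0.199]
orientation: [180.0, 0.0, -97.7]
force: [0.7, 0.1, -0.2]
opening: 0.0286
gripper_force: 0.0
```

```bash
python3 ob.py;python3 - <<'E'
from plant import ctrl
import cv2,numpy as np
s=ctrl.snapshot("scene");a=cv2.resize(s["img"][150:275,240:420,::-1],None,fx=3,fy=3,interpolation=cv2.INTER_CUBIC)
cv2.imwrite("pics/s5.png",a)
E
```

```text
10.35 [ 0.5267 -0.2271  0.199 ] [180.    0.  -97.7] F [ 0.67  0.08 -0.22] M [0.044 0.139 0.035] op 0.0286 0.0
```

View pics/s5.png

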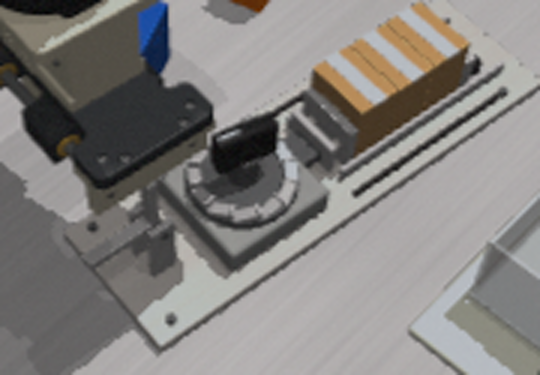

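The pawl is thrown back, with the handle lying at about (110,240) and the arm upright at (150,195). The knob ran back, and its bar top runs from about (215,143) to (272,120). Cartons are still tight.

```bash
python3 - <<'E'
from h import *
d=pickle.load(open("s0.pkl","rb"))["scene"]
a,b=[ray(d,(240+u/3,150+v/3),.108) for u,v in((215,143),(272,120))]
print(a,b,np.linalg.norm(a-b),"bar yaw",np.degrees(np.arctan2(*(a-b)[::-1])))
E
python3 go.py .547 -.087 .18 -97
```

```text
[ 0.54314762 -0.11108566] [ 0.55886382 -0.06580818] 0.04792753787677806 bar yaw -109.14232787137986
now 10.4 [ 0.5264 -0.2271  0.1985] [ 1.799e+02  2.000e-02 -9.768e+01] q [ -3.8  12.3 -14.7  -0.  -63.2  -3.9]
cm [-14.16  -0.17   1.85] deg [ 0.1   0.02 -0.68]
```

To row units: -14.2 cm / 50 = -0.284, -12 cm / 50 = -0.24, 9 degrees / 180 = 0.05.

{"method": "send_rows", "body": {"plan": [[[-0.08,0,0,0,0,0.0278],[-0.16,0,0,0,0,0.05],[-0.24,-0.004,0.01,0,0,0.05],[-0.284,-0.004,0.03,0,0,0.05],[-0.284,-0.004,0.03,0,0,0.05],[-0.284,-0.004,0.03,0,0,0.05],[-0.284,-0.004,0.03,0,0,0.05]]], "fingers": 0.45}}

```text
clock: 10.98
tool_pos: [0.5477, -0.087, 0.1837]
orientation: [179.9, -0.1, -106.6]
force: [0.2, -0.2, -0.1]
opening: 0.0396
gripper_force: 0.0
```

```bash
python3 - <<'E'
from plant import ctrl
import cv2
from h import *
s=ctrl.snapshot("wrist");pickle.dump(s,open("w3.pkl","wb"))
a=s["img"][60:260,200:420,::-1];b=pickle.load(open("w2.pkl","rb"))["img"][60:260,200:420,::-1]
cv2.imwrite("pics/w6.png",cv2.resize(np.hstack([a,b]),(792,360),interpolation=cv2.INTER_CUBIC)) # x1.8
E
python3 go.py .547 -.087 .081 -106.5
```

```text
now 11.0333 [ 0.5478 -0.0875  0.184 ] [ 1.7994e+02 -4.0000e-02 -1.0669e+02] q [ 11.2  11.2 -18.1   0.  -60.8 -27.8]
cm [-0.03  0.08 10.3 ] deg [ 0.06 -0.04 -0.19]
```

View pics/w6.png

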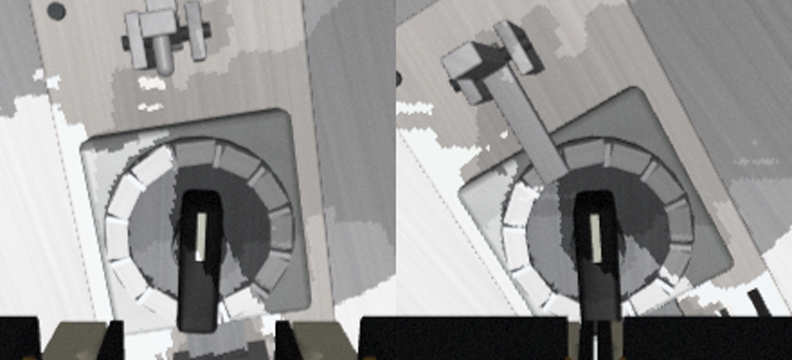

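```bash
python3 - <<'E'
from h import *
import cv2
for n,f in(("now","w3.pkl"),("held","w2.pkl")):
    s=pickle.load(open(f,"rb"));im=s["img"][172:208,295:325].astype(int)
    m=(im.min(2)>140);ys,xs=np.nonzero(m)
    n_,l=cv2.connectedComponents(m.astype(np.uint8));k=max(range(1,n_),key=lambda i:(l==i).sum());ys,xs=np.nonzero(l==k)
    p=np.polyfit(ys,xs,1);uv=lambda v:(295+np.polyval(p,v),172+v)
    a,b=ray(s,uv(ys.min()),.108),ray(s,uv(ys.max()),.108)
    yaw=np.degrees(np.arctan2(*(b-a)[::-1]))
    print(n,len(xs),xs.min(),xs.max(),ys.min(),ys.max(),"yaw",yaw,np.linalg.norm(a-b))
E
```

```text
now 102 14 18 7 32 yaw 70.86390895469862 0.017328046752935474
held 100 13 18 8 33 yaw 56.28528894294958 0.017192792168094967
```

The held angle was right at 2.03 rad, but the knob settled at about 1.78 rad. The row therefore tightens near 1.7 rad, and that tooth held only about 6.5 N, which is marginal. The tooth at 2.558 should give about 16.5 N. I'll swing the pawl back in and press again.

```bash
python3 go.py .5325 -.196 .184 -97.7
```

```text
now 11.0333 [ 0.5478 -0.0875  0.184 ] [ 1.7994e+02 -4.0000e-02 -1.0669e+02] q [ 11.2  11.2 -18.1   0.  -60.8 -27.8]
cm [ 1.083e+01 -1.650e+00  1.000e-02] deg [ 0.06 -0.03 -8.99]
```

To row units: 10.8 cm / 50 = 0.216, -1.65 cm / 50 = -0.033, -9 degrees / 180 = -0.05.

{"method": "send_rows", "body": {"plan": [[[0.07,-0.012,0,0,0,-0.0278],[0.14,-0.024,0,0,0,-0.05],[0.216,-0.033,0,0,0,-0.05],[0.216,-0.033,0,0,0,-0.05],[0.216,-0.033,0,0,0,-0.05],[0.216,-0.033,0.06,0,0,-0.05],[0.216,-0.033,0.1,0,0,-0.05],[0.216,-0.033,0.1,0,0,-0.05]]], "fingers": 0}}

```text
clock: 11.7
tool_pos: [0.5301, -0.1948, 0.1307]
orientation: [179.6, 0.0, -97.8]
force: [-0.4, 0.5, -0.1]
opening: 0.0003
gripper_force: 0.0
```

```bash
python3 go.py .5325 -.196 .096 -97.7
```

```text
now 11.7 [ 0.5301 -0.1948  0.1307] [ 1.7964e+02  3.0000e-02 -9.7780e+01] q [ -0.4  15.2 -20.5  -0.1 -54.7  -7.3]
cm [ 0.09 -0.27  3.47] deg [ 0.36  0.03 -0.08]
```

To row units: 3.5 cm / 50 = 0.07, -3 cm / 50 = -0.06.

{"method": "send_rows", "body": {"plan": [[[0.002,-0.002,0.034,0,0,0],[0.002,-0.002,0.07,0,0,0],[0.002,-0.002,0.07,0,0,0],[-0.012,-0.002,0.07,0,0,0],[-0.024,-0.002,0.07,0,0,0],[-0.036,-0.002,0.07,0,0,0],[-0.048,-0.002,0.07,0,0,0],[-0.06,-0.002,0.07,0,0,0]]]}}

```text
clock: 12.37
tool_pos: [0.5385, -0.1647, 0.1005]
orientation: [-179.9, 0.0, -97.6]
force: [0.2, -0.2, -0.1]
opening: 0.0007
gripper_force: 0.2
```

To row units: -8 cm / 50 = -0.16, -6 cm / 50 = -0.12.

{"method": "send_rows", "body": {"plan": [[[-0.012,0,0,0,0,0],[-0.024,0,0,0,0,0],[-0.036,0,0,0,0,0],[-0.048,0,0,0,0,0],[-0.048,0,0,0,0,0],[-0.048,0,-0.06,0,0,0],[-0.048,0,-0.12,0,0,0],[-0.048,0,-0.16,0,0,0]]]}}

```text
clock: 13.03
tool_pos: [0.5418, -0.1419, 0.1819]
orientation: [-179.9, -0.0, -97.6]
force: [-0.4, -0.0, 0.5]
opening: 0.0007
gripper_force: 0.0
```

```bash
python3 go.py .547 -.087 .18 -109.1; python3 - <<'E'
from plant import ctrl
import cv2
from h import *
s=ctrl.snapshot("wrist");pickle.dump(s,open("w4.pkl","wb"));w=ctrl.snapshot("scene")
a=cv2.resize(s["img"][:,:,::-1],(480,300));b=cv2.resize(w["img"][150:250,250:360,::-1],(330,300),interpolation=cv2.INTER_CUBIC)
cv2.imwrite("pics/w7.png",np.hstack([a,b])[:,:800])
E
```

```text
now 13.0333 [ 0.5418 -0.1419  0.1819] [-1.7991e+02 -2.0000e-02 -9.7640e+01] q [  5.4  11.7 -17.8   0.  -60.4 -13. ]
cm [-5.52  0.21  0.19] deg [-9.000e-02 -1.000e-02  1.146e+01]
```

View pics/w7.png

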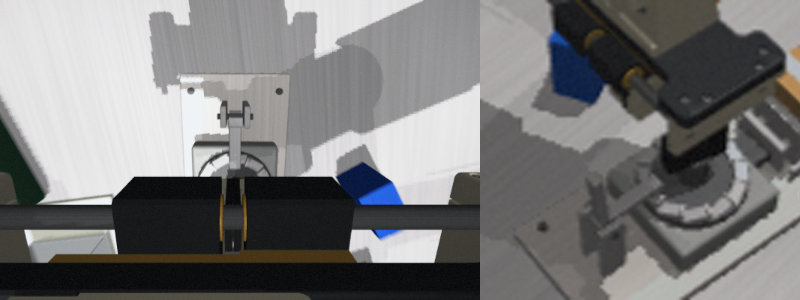

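The wrist view shows the pawl arm lying level onto the wheel at (235,140), and the scene crop shows the handle upright, so the pawl is back in. Now I go back to the knob.

To row units: 6 cm / 50 = 0.12, -5.5 cm / 50 = -0.11, 11.5 degrees / 180 = 0.0639.

{"method": "send_rows", "body": {"plan": [[[-0.06,0.002,0,0,0,0.0333],[-0.11,0.004,0,0,0,0.0639],[-0.11,0.004,0,0,0,0.0639],[-0.11,0.004,0,0,0,0.0639],[-0.11,0.004,0.06,0,0,0.0639],[-0.11,0.004,0.12,0,0,0.0639],[-0.11,0.004,0.12,0,0,0.0639]]], "fingers": 0.45}}

```text
clock: 13.72
tool_pos: [0.5425, -0.0877, 0.1141]
orientation: [179.5, -0.2, -109.2]
force: [-1.0, -0.0, -1.2]
opening: 0.0379
gripper_force: 0.0
```

```bash
python3 go.py .547 -.087 .081 -109.1
```

```text
now 13.7167 [ 0.5425 -0.0877  0.1141] [ 1.7952e+02 -1.7000e-01 -1.0920e+02] q [ 11.2  14.9 -23.4  -0.1 -52.2 -30.3]
cm [-0.22 -0.43  3.31] deg [ 0.48 -0.17 -0.1 ]
```

To row units: 3.3 cm / 50 = 0.066, 1 cm / 50 = 0.02.

{"method": "send_rows", "body": {"plan": [[[0,-0.003,0.02,0,0,0],[0,-0.003,0.066,0,0,0],[0,-0.003,0.066,0,0,0],[0,-0.003,0.066,0,0,0],[0,-0.003,0.066,0,0,0]]]}}

```text
clock: 14.13
tool_pos: [0.5488, -0.0877, 0.088]
orientation: [-179.9, 0.0, -109.1]
force: [-0.2, 1.0, 0.5]
opening: 0.0395
gripper_force: 0.0
```

```bash
python3 go.py .547 -.087 .081 -109.1; python3 ob.py; sleep 0; python3 ob.py
```

```text
now 14.1333 [ 0.5488 -0.0877  0.088 ] [-1.7992e+02  1.0000e-02 -1.0915e+02] q [ 11.1  16.9 -24.8   0.  -48.2 -30.3]
cm [-0.01  0.2   0.7 ] deg [-0.08  0.01 -0.05]
14.13 [ 0.5488 -0.0877  0.088 ] [-179.9    0.  -109.1] F [-0.15  1.    0.46] M [ 0.019  0.053 -0.017] op 0.0395 0.0
14.13 [ 0.5488 -0.0877  0.088 ] [-179.9    0.  -109.1] F [-0.15  1.    0.46] M [ 0.019  0.053 -0.017] op 0.0395 0.0
```

{"method": "send_rows", "body": {"plan": [[[0,0.004,0.012,0,0,0],[0,0.004,0.012,0,0,0],[0,0.004,0.012,0,0,0]]]}}

```text
clock: 14.38
tool_pos: [0.546, -0.0868, 0.081]
orientation: [-180.0, 0.0, -109.2]
force: [-0.0, 0.5, -0.4]
opening: 0.0394
gripper_force: 0.0
```

{"method": "send_rows", "body": {"plan": [[[0,0,0,0,0,0],[0,0,0,0,0,0],[0,0,0,0,0,0],[0,0,0,0,0,0],[0,0,0,0,0,0],[0,0,0,0,0,0]]], "fingers": 0}}

```text
clock: 14.88
tool_pos: [0.5473, -0.0871, 0.0809]
orientation: [-179.9, 0.0, -109.2]
force: [3.3, -3.0, -2.6]
opening: 0.0159
gripper_force: 30.0
```

```bash
python3 ob.py
```

```text
14.88 [ 0.5473 -0.0871  0.0809] [-179.9    0.  -109.2] F [ 3.27 -2.97 -2.59] M [-0.924 -1.314 -0.009] op 0.0159 30.0
```

To row units: 32 degrees / 180 = 0.1778.

{"method": "send_rows", "body": {"plan": [[[0,0,0,0,0,0.0222],[0,0,0,0,0,0.05],[0,0,0,0,0,0.0833],[0,0,0,0,0,0.1167],[0,0,0,0,0,0.15],[0,0,0,0,0,0.1778],[0,0,0,0,0,0.1778],[0,0,0,0,0,0.1778]]]}}

```text
clock: 15.55
tool_pos: [0.5467, -0.0867, 0.0808]
orientation: [-180.0, 0.1, -141.0]
force: [2.4, 0.5, 0.2]
opening: 0.0157
gripper_force: 30.0
```

```bash
python3 ob.py
```

```text
15.55 [ 0.5467 -0.0867  0.0808] [-1.80e+02  1.00e-01 -1.41e+02] F [2.38 0.46 0.24] M [ 0.236 -0.801  0.108] op 0.0157 30.0
```

{"method": "send_rows", "body": {"plan": [[[0,0,0,0,0,0],[0,0,0,0,0,0],[0,0,0,0,0,0]]]}}

```text
clock: 15.8
tool_pos: [0.5467, -0.0867, 0.0809]
orientation: [-180.0, 0.1, -141.1]
force: [2.9, 0.3, 0.9]
opening: 0.0155
gripper_force: 30.0
```

```bash
python3 ob.py
```

```text
15.8 [ 0.5467 -0.0867  0.0809] [-1.800e+02  1.000e-01 -1.411e+02] F [2.93 0.27 0.95] M [ 0.327 -1.237  0.177] op 0.0155 30.0
```

To row units: 17.5 degrees / 180 = 0.0972.

{"method": "send_rows", "body": {"plan": [[[0,0,0,0,0,0.0222],[0,0,0,0,0,0.0444],[0,0,0,0,0,0.0667],[0,0,0,0,0,0.0833],[0,0,0,0,0,0.0972],[0,0,0,0,0,0.0972],[0,0,0,0,0,0.0972],[0,0,0,0,0,0.0889]]]}}

```text
clock: 16.47
tool_pos: [0.5465, -0.0864, 0.0809]
orientation: [-180.0, 0.1, -157.1]
force: [2.1, 4.1, 2.0]
opening: 0.0159
gripper_force: 30.0
```

```bash
python3 ob.py
```

```text
16.47 [ 0.5465 -0.0864  0.0809] [-1.800e+02  1.000e-01 -1.571e+02] F [2.14 4.05 2.02] M [ 1.476 -1.028  0.131] op 0.0159 30.0
```

{"method": "send_rows", "body": {"plan": [[[0,0,0,0,0,0],[0,0,0,0,0,0],[0,0,0,0,0,0],[0,0,0,0,0,0],[0,0,-0.06,0,0,0],[0,0,-0.12,0,0,0],[0,0,-0.2,0,0,0],[0,0,-0.2,0,0,0]]], "fingers": 0.45}}

```text
clock: 17.13
tool_pos: [0.5495, -0.0873, 0.1879]
orientation: [-179.7, 0.5, -157.1]
force: [1.0, 1.2, 1.1]
opening: 0.0394
gripper_force: 0.0
```

{"method": "send_rows", "body": {"plan": [[[0,0,0,0,0,0],[0,0,0,0,0,0],[0,0,0,0,0,0],[0,0,0,0,0,0],[0,0,0,0,0,0],[0,0,0,0,0,0],[0,0,0,0,0,0],[0,0,0,0,0,0]]]}}

```text
clock: 17.8
tool_pos: [0.5459, -0.0868, 0.1802]
orientation: [180.0, -0.0, -157.2]
force: [-0.4, 0.0, 0.1]
opening: 0.0391
gripper_force: 0.0
```

```bash
cat > bar.py <<'E'
from plant import ctrl
import cv2
from h import *
s=ctrl.snapshot("wrist");pickle.dump(s,open("wl.pkl","wb"))
c=proj(s,[.547,-.087,.108]).astype(int);x0=c[0]-40;y0=max(c[1]-60,0)
m=(s["img"][y0:c[1]+20,x0:c[0]+40].min(2)>130).astype(np.uint8)
n,l,st,ce=cv2.connectedComponentsWithStats(m)
for i in range(1,n):
    if 40<st[i,4]<250:
        ys,xs=np.nonzero(l==i);vx,vy,a,b=cv2.fitLine(np.c_[xs,ys].astype(np.float32),cv2.DIST_L2,0,.01,.01).ravel()
        p=np.array([x0+a,y0+b]);d=np.array([vx,vy])*12;A,B=ray(s,p-d,.108),ray(s,p+d,.108)
        yaw=np.degrees(np.arctan2(*(B-A)[::-1]));print(st[i],"yaw mod180",yaw%180-180,"theta",np.radians((-(yaw%180-180)-7.1)),"at",(A+B)/2)
E
python3 bar.py; python3 go.py .5374 -.1524 .18 -97.7
```

```text
[  0   0  35  19 237] yaw mod180 -44.33536140420526 theta 0.6498796546734009 at [ 0.52011018 -0.11817811]
[65  0  9 11 41] yaw mod180 -8.122386109395649 theta 0.01784400383560901 at [ 0.50593689 -0.08457578]
[ 0 16  5 19 48] yaw mod180 -163.5483313181675 theta 2.7305384907529833 at [ 0.53353479 -0.12072323]
[ 37  30   6  26 104] yaw mod180 -153.2331840645327 theta 2.5505052083490054 at [ 0.5360107  -0.09263505]
now 17.85 [ 0.5459 -0.0868  0.1803] [ 1.7999e+02 -2.0000e-02 -1.5717e+02] q [ 11.3  11.2 -18.7  -0.  -60.2 -78.4]
cm [ 3.33 -5.71  0.04] deg [ 2.000e-02 -2.000e-02 -5.947e+01]
```

The knob is held at 2.55 rad (about 16.5 N) with the hand off for over 0.9 s. Flipping the pawl again.

To row units: -5.7 cm / 50 = -0.114, 3.3 cm / 50 = 0.066, -59.5 degrees / 180 = -0.3306.

{"method": "send_rows", "body": {"plan": [[[0.066,-0.114,0,0,0,-0.3306],[0.066,-0.114,0,0,0,-0.3306],[0.066,-0.114,0,0,0,-0.3306],[0.066,-0.114,0,0,0,-0.3306],[0.066,-0.114,0,0,0,-0.3306],[0.066,-0.114,0,0,0,-0.3306],[0.066,-0.114,0,0,0,-0.3306],[0.066,-0.114,0,0,0,-0.3306]]], "fingers": 0}}

```text
clock: 18.52
tool_pos: [0.5377, -0.1523, 0.1805]
orientation: [180.0, 0.0, -100.2]
force: [0.2, -0.2, -0.0]
opening: 0.0005
gripper_force: 0.0
```

To row units: 5 cm / 50 = 0.1, 4 cm / 50 = 0.08, -2 degrees / 180 = -0.0111.

{"method": "send_rows", "body": {"plan": [[[0,0,0,0,0,-0.0111],[0,0,0.04,0,0,-0.0111],[0,0,0.08,0,0,-0.0111],[0,0,0.1,0,0,-0.0111],[0,0,0.1,0,0,-0.0111],[0,0,0.1,0,0,-0.0111]]]}}

```text
clock: 19.02
tool_pos: [0.5376, -0.1523, 0.1305]
orientation: [179.9, -0.0, -98.5]
force: [1.3, -0.3, -0.4]
opening: 0.0005
gripper_force: 0.0
```

```bash
python3 go.py .5355 -.152 .096 -97.7
```

```text
now 19.0167 [ 0.5376 -0.1523  0.1305] [ 1.7994e+02 -3.0000e-02 -9.8530e+01] q [  4.3  14.5 -21.6   0.  -54.  -12.8]
cm [0.   0.21 3.45] deg [ 0.06 -0.03 -0.83]
```

To row units: 3.4 cm / 50 = 0.068, 3 cm / 50 = 0.06, -0.8 degrees / 180 = -0.0044.

{"method": "send_rows", "body": {"plan": [[[0,0.002,0.032,0,0,-0.0044],[0,0.002,0.068,0,0,-0.0044],[0,0.002,0.068,0,0,-0.0044],[0.014,0.002,0.068,0,0,-0.0044],[0.024,0.002,0.068,0,0,-0.0044],[0.034,0.002,0.068,0,0,-0.0044],[0.046,0.002,0.068,0,0,-0.0044],[0.06,0.002,0.068,0,0,-0.0044]]]}}

```text
clock: 19.68
tool_pos: [0.5327, -0.1824, 0.0975]
orientation: [-179.9, 0.0, -97.7]
force: [-0.6, 1.4, 0.2]
opening: 0.0005
gripper_force: 0.1
```

{"method": "send_rows", "body": {"plan": [[[0.016,0,0,0,0,0],[0.032,0,0,0,0,0],[0.048,0,0,0,0,0],[0.064,0,0,0,0,0],[0.08,0,0,0,0,0],[0.092,0,0,0,0,0],[0.092,0,0,0,0,0],[0.092,0,-0.08,0,0,0]]]}}

```text
clock: 20.35
tool_pos: [0.5213, -0.2266, 0.1298]
orientation: [179.3, 0.1, -97.9]
force: [-0.6, 0.6, -1.4]
opening: 0.0004
gripper_force: 0.0
```

To row units: -14 cm / 50 = -0.28, -12 cm / 50 = -0.24, 9 degrees / 180 = 0.05.

{"method": "send_rows", "body": {"plan": [[[0,0,-0.08,0,0,0],[0,0,-0.12,0,0,0],[-0.08,0,-0.12,0,0,0.0278],[-0.16,0,-0.12,0,0,0.05],[-0.24,0,-0.12,0,0,0.05],[-0.28,0,-0.12,0,0,0.05],[-0.28,0,-0.12,0,0,0.05],[-0.28,0,-0.12,0,0,0.05]]], "fingers": 0.45}}

```text
clock: 21.02
tool_pos: [0.545, -0.0872, 0.1966]
orientation: [-180.0, 0.0, -106.6]
force: [-0.1, -0.7, 0.3]
opening: 0.039
gripper_force: 0.0
```

```bash
python3 bar.py; python3 go.py .547 -.087 .12 -109.1; python3 - <<'E'
# pawl check: compare with the flipped (w3) / down (w2) wrist views by sampling along the arm and handle
from h import *
fl=lambda x,y,z:[.5465+.9904*x+.138*y,-.087-.138*x+.9904*y,z]
for f in("w2.pkl","w3.pkl","wl.pkl"):
    s=pickle.load(open(f,"rb"));o=[]
    for p in(fl(0,-.070,.070),fl(0,-.060,.070),fl(0,-.055,.070)):
        u,v=proj(s,p).astype(int);o.append((int(u),int(v),s["img"][v-1:v+2,u-1:u+2].mean((0,1)).round().tolist() if 1<=v<399 else None))
    print(f,o)
E
```

```text
[67  7 13 18 64] yaw mod180 -73.46555384036058 theta 1.1582974244238595 at [ 0.51623696 -0.11219325]
[ 38  31   5  25 110] yaw mod180 -109.20163602055652 theta 1.7820097202315521 at [ 0.54379615 -0.09940596]
[ 71  51   9  20 107] yaw mod180 -115.42343554540243 theta 1.890600607339132 at [ 0.522954   -0.07876475]
now 21.0667 [ 0.5449 -0.0881  0.1966] [ 179.99   -0.   -106.66] q [ 11.2  10.3 -17.5   0.  -62.2 -27.8]
cm [-0.16 -0.17  7.66] deg [ 0.01 -0.    2.44]
w2.pkl [(265, 114, [155.0, 154.0, 156.0]), (272, 127, [155.0, 154.0, 156.0]), (276, 133, [153.0, 152.0, 154.0])]
w3.pkl [(298, 104, [189.0, 185.0, 181.0]), (300, 117, [164.0, 161.0, 158.0]), (301, 124, [163.0, 159.0, 157.0])]
wl.pkl [(295, 104, [161.0, 157.0, 155.0]), (297, 118, [159.0, 157.0, 153.0]), (298, 124, [160.0, 156.0, 153.0])]
```

The pawl is flipped and the knob is resting at 1.78 rad. Now I grip and wind home.

To row units: 11.5 cm / 50 = 0.23, 9 cm / 50 = 0.18, 2.5 degrees / 180 = 0.0139.

{"method": "send_rows", "body": {"plan": [[[-0.003,-0.003,0.06,0,0,0.0139],[-0.003,-0.003,0.12,0,0,0.0139],[-0.003,-0.003,0.18,0,0,0.0139],[-0.003,-0.003,0.23,0,0,0.0139],[-0.003,-0.003,0.23,0,0,0.0139],[-0.003,-0.003,0.23,0,0,0.0139]]]}}

```text
clock: 21.57
tool_pos: [0.5459, -0.0886, 0.0808]
orientation: [179.8, -0.1, -109.3]
force: [-0.5, -0.3, 0.9]
opening: 0.0397
gripper_force: 0.0
```

```bash
python3 go.py .547 -.087 .081 -109.1
```

```text
now 21.5667 [ 0.5459 -0.0886  0.0808] [ 1.7985e+02 -1.1000e-01 -1.0930e+02] q [ 11.1  17.3 -25.4   0.  -47.5 -30.4]
cm [-0.19 -0.05 -0.02] deg [ 0.15 -0.11 -0.2 ]
```

{"method": "send_rows", "body": {"plan": [[[-0.003,0,0,0,0,0],[-0.003,0,0,0,0,0],[-0.003,0,0,0,0,0],[-0.003,0,0,0,0,0],[-0.003,0,0,0,0,0],[-0.003,0,0,0,0,0]]], "fingers": 0}}

```text
clock: 22.07
tool_pos: [0.5479, -0.086, 0.0828]
orientation: [-179.9, 0.0, -109.2]
force: [-1.0, 0.6, 7.2]
opening: 0.0157
gripper_force: 30.0
```

To row units: -40 degrees / 180 = -0.2222.

{"method": "send_rows", "body": {"plan": [[[0,0,0,0,0,-0.0278],[0,0,0,0,0,-0.0611],[0,0,0,0,0,-0.0944],[0,0,0,0,0,-0.1278],[0,0,0,0,0,-0.1611],[0,0,0,0,0,-0.1944],[0,0,0,0,0,-0.2222],[0,0,0,0,0,-0.2222]]]}}

```text
clock: 22.73
tool_pos: [0.548, -0.0861, 0.0828]
orientation: [-179.9, -0.0, -68.9]
force: [-1.4, -0.2, 7.0]
opening: 0.0159
gripper_force: 30.0
```

```bash
python3 ob.py
```

```text
22.73 [ 0.548  -0.0861  0.0828] [-179.9   -0.   -68.9] F [-1.35 -0.25  6.99] M [0.281 0.684 0.017] op 0.0159 30.0
```

Next, −68.9° to about −9°, a turn of −60°.

To row units: -45 degrees / 180 = -0.25.

{"method": "send_rows", "body": {"plan": [[[0,0,0,0,0,-0.0278],[0,0,0,0,0,-0.0611],[0,0,0,0,0,-0.0944],[0,0,0,0,0,-0.1278],[0,0,0,0,0,-0.1611],[0,0,0,0,0,-0.1944],[0,0,0,0,0,-0.2278],[0,0,0,0,0,-0.25]]]}}

```text
clock: 23.4
tool_pos: [0.5481, -0.086, 0.0828]
orientation: [-179.9, -0.1, -23.9]
force: [-0.5, 0.9, 5.5]
opening: 0.0161
gripper_force: 30.0
```

To row units: -15 degrees / 180 = -0.0833.

{"method": "send_rows", "body": {"plan": [[[0,0,0,0,0,-0.0222],[0,0,0,0,0,-0.0444],[0,0,0,0,0,-0.0667],[0,0,0,0,0,-0.0833],[0,0,0,0,0,-0.0833],[0,0,0,0,0,-0.0833]]]}}

```text
clock: 23.9
tool_pos: [0.5482, -0.0859, 0.0828]
orientation: [-180.0, -0.1, -9.2]
force: [-0.9, 0.6, 6.5]
opening: 0.016
gripper_force: 30.0
```

```bash
python3 ob.py
```

```text
23.9 [ 0.5482 -0.0859  0.0828] [-1.8e+02 -1.0e-01 -9.2e+00] F [-0.93  0.62  6.47] M [0.492 0.58  0.003] op 0.016 30.0
```

To row units: -2.5 degrees / 180 = -0.0139.

{"method": "send_rows", "body": {"plan": [[[0,0,0,0,0,-0.0056],[0,0,0,0,0,-0.0111],[0,0,0,0,0,-0.0139],[0,0,0,0,0,-0.0139]]]}}

```text
clock: 24.23
tool_pos: [0.5481, -0.0859, 0.0828]
orientation: [-180.0, -0.1, -6.8]
force: [-1.6, 1.0, 6.6]
opening: 0.0159
gripper_force: 30.4
```

```bash
python3 ob.py
```

```text
24.23 [ 0.5481 -0.0859  0.0828] [-1.8e+02 -1.0e-01 -6.8e+00] F [-1.63  1.04  6.62] M [ 0.401  0.531 -0.698] op 0.0159 30.4
```

The moment of −0.7 N m shows the home stop has been reached. I release and lift.

To row units: 1 degrees / 180 = 0.0056.

{"method": "send_rows", "body": {"plan": [[[0,0,0,0,0,0.0056],[0,0,0,0,0,0.0056],[0,0,0,0,0,0.0056]]]}}

```text
clock: 24.48
tool_pos: [0.5481, -0.0859, 0.0828]
orientation: [-180.0, -0.1, -7.7]
force: [-0.8, 1.7, 6.9]
opening: 0.0156
gripper_force: 30.0
```

To row units: -10 cm / 50 = -0.2, -7 cm / 50 = -0.14.

{"method": "send_rows", "body": {"plan": [[[0,0,0,0,0,0],[0,0,0,0,0,0],[0,0,0,0,0,0],[0,0,-0.02,0,0,0],[0,0,-0.08,0,0,0],[0,0,-0.14,0,0,0],[0,0,-0.2,0,0,0],[0,0,-0.2,0,0,0]]], "fingers": 0.45}}

```text
clock: 25.15
tool_pos: [0.5506, -0.0863, 0.1886]
orientation: [-179.9, -0.6, -7.7]
force: [1.4, -0.0, -0.6]
opening: 0.0393
gripper_force: 0.0
```

{"method": "send_rows", "body": {"plan": [[[0,0,0,0,0,0],[0,0,0,0,0,0],[0,0,0,0,0,0],[0,0,0,0,0,0]]]}}

```text
clock: 25.48
tool_pos: [0.5466, -0.0862, 0.1806]
orientation: [180.0, 0.1, -7.7]
force: [0.5, 0.2, -0.5]
opening: 0.0394
gripper_force: 0.0
```

```bash
python3 bar.py; python3 ob.py; python3 - <<'E'
# carton top brightness profile along the row (press local y) in the scene view: now against the initial picture
from plant import ctrl
from h import *
fl=lambda x,y,z:[.5465+.9904*x+.138*y,-.087-.138*x+.9904*y,z]
s=ctrl.snapshot("scene");y=np.arange(.07,.24,.003);p=[]
for v in y:
    u,w=proj(s,fl(-.0,v,.082)).astype(int);p.append(int(s["img"][w,u,2]))
print(dict(zip((y*1000).round().astype(int).tolist(),p)))
E
```

```text
[53  0 17  5 49] yaw mod180 -103.88620391098337 theta 1.6892379287532726 at [ 0.58459005 -0.10631425]
[ 66   0  14  22 169] yaw mod180 -164.7776392608505 theta 2.7519939618737195 at [ 0.5783088  -0.11347243]
[ 38  26   4  26 104] yaw mod180 -7.814098247918196 theta 0.012463365608895265 at [ 0.56211089 -0.08848312]
25.53 [ 0.5467 -0.0862  0.1806] [ 1.8e+02  1.0e-01 -7.7e+00] F [-0.05  0.35  0.22] M [-0.129  0.136 -0.003] op 0.0393 0.0
{70: 138, 73: 78, 76: 32, 79: 35, 82: 50, 85: 50, 88: 31, 91: 35, 94: 34, 97: 49, 100: 87, 103: 87, 106: 87, 109: 136, 112: 176, 115: 186, 118: 186, 121: 182, 124: 147, 127: 99, 130: 86, 133: 83, 136: 73, 139: 86, 142: 86, 145: 86, 148: 92, 151: 177, 154: 187, 157: 187, 160: 187, 163: 181, 166: 93, 169: 86, 172: 88, 175: 72, 178: 82, 181: 86, 184: 86, 187: 93, 190: 117, 193: 187, 196: 186, 199: 186, 202: 146, 205: 100, 208: 84, 211: 86, 214: 102, 217: 131, 220: 169, 223: 168, 226: 168, 229: 168, 232: 167, 235: 162, 238: 167}
```

```bash
python3 -c "
from plant import ctrl
print(ctrl.close_job())"
```

```text
the job is handed in; nothing more can be done
None
```

I handed the job in at about 25.5 s; the hand-in gave no verdict. The first pressing held only about 6.5 N, so I pressed again one tooth on: about 16.5 N by my estimate, hand off for about a second. At the end the pawl was thrown back, the knob at about 0.01 rad, and the cartons about 40 mm apart.

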